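# Turn the coasters and clear the cubby shelf

### The job

Tidy this cubby shelf: the glass coasters were left cork side up to dry. Turn every one of them over so that it lies flat on the shelf with its glass face up; they are too wide to grip, but pushed up against the birch rail a coaster stands up and can be tipped back over. Hang both steel clip holders by their eyes on the pegs, push the organizer's drawer fully shut, and leave the other things where they are; the order is up to you.

Things in the scene. Friction and masses are not known exactly. Their poses are not given: they have to be found in the camera images.
- coaster0: one of up to three equal square coasters, 96 x 96 x 12 mm, 220 g, green-tinted glass with a brown cork sheet on one face; too wide to grip across. Friction about 0.5 on rail and shelf. Origin: middle of the slab (6 mm above the shelf when flat); +z points out of the CORK face, x and y along the sides. Starts cork up. None if absent.
- coaster1: one of up to three equal square coasters, 96 x 96 x 12 mm, 220 g, green-tinted glass with a brown cork sheet on one face; too wide to grip across. Friction about 0.5 on rail and shelf. Origin: middle of the slab (6 mm above the shelf when flat); +z points out of the CORK face, x and y along the sides. Starts cork up. None if absent.
- coaster2: one of up to three equal square coasters, 96 x 96 x 12 mm, 220 g, green-tinted glass with a brown cork sheet on one face; too wide to grip across. Friction about 0.5 on rail and shelf. Origin: middle of the slab (6 mm above the shelf when flat); +z points out of the CORK face, x and y along the sides. Starts cork up. None if absent.
- clip0: one of two equal stainless spring clip holders, 160 g, standing upright. Origin: centre of the underside. Spring body 40 (x) by 44 (y) by 20 mm high; on it an upright tab 8 mm thick (x), 44 mm wide (y), up to 110 mm high, with a square eye 26 mm wide by 28 mm high through it along x, centred 82 mm up. Can be pinched from above across the 44 mm width.
- clip1: one of two equal stainless spring clip holders, 160 g, standing upright. Origin: centre of the underside. Spring body 40 (x) by 44 (y) by 20 mm high; on it an upright tab 8 mm thick (x), 44 mm wide (y), up to 110 mm high, with a square eye 26 mm wide by 28 mm high through it along x, centred 82 mm up. Can be pinched from above across the 44 mm width.
- clip0_eye (a point): centre of the eye of clip0; axes as body clip0 (x runs through the eye).
- clip1_eye (a point): centre of the eye of clip1; axes as body clip1 (x runs through the eye).
- rail_toe (a point): fixed smooth birch rail, 380 mm long along its y, +x pointing into it, away from the robot. Point: middle of its toe line, on the shelf. Its hollow face rises at 45 deg from the toe, steepening to 68 deg at the top edge, 54 mm high and 40 mm behind the toe; the rail ends 52 mm behind the toe, then 100 mm hold nothing over 15 mm high.
- rail_top (a point): middle of the rail's top edge; axes as rail_toe. At y = +-187 mm lips 14 mm high, 6 mm thick, run from the rail to 110 mm before the toe. A coaster pushed square on climbs at about 5 N (jolts to 30 N); with its near edge at the toe it stays leaning at 53 deg, its top 29 mm sticking out; drawn from behind by this rim past upright it falls on its other face.
- peg0 (a point): the -y one of two steel pegs (9 mm thick, 110 mm apart) on a birch stand on either side of the rail; they point to the point's -x and rise 12 deg towards the tip. Point: on the peg's centre line, 160 mm above the shelf, 45 mm before the board (14 mm thick, 166 mm high, 150 mm wide), 35 mm short of the tip and 7 mm lower than it.
- peg1 (a point): the +y one of two steel pegs (9 mm thick, 110 mm apart) on a birch stand on either side of the rail; they point to the point's -x and rise 12 deg towards the tip. Point: on the peg's centre line, 160 mm above the shelf, 45 mm before the board (14 mm thick, 166 mm high, 150 mm wide), 35 mm short of the tip and 7 mm lower than it.
- organizer_drawer0 (a joint): drawer of the white plastic organizer, slides out towards the organizer's front; 0 = fully shut, positive = metres open (starts 0.04 to 0.08); slides with about 1 N friction.
- organizer_drawer0_handle (a point): middle of the drawer's white bar handle, which lies along its y, 75 mm long, 35 mm in front of the drawer front; drawer shuts along the point's +x. The handle is about 110 mm above the shelf; the organizer is 150 mm wide and 150 mm high. It may be on either side of the rail.
- body_cap: orange round body cap, 60 mm diameter, 13 mm thick, below the pegs; to be left alone. Origin: centre of its underside.
- lens_cap: black lens cap, 74 mm diameter, 10 mm thick, before the organizer; to be left alone. Origin: centre of its underside.
- card_case: grey card case, 85 x 60 x 16 mm, before the organizer; to be left alone. Origin: centre of its underside.
- filter_case: grey filter case, 75 x 75 x 14 mm, behind the rail; to be left alone. Origin: centre of its underside.
- remote: black remote control, 110 x 40 x 18 mm, on top of the organizer; to be left alone. Origin: centre of its underside.
There are look-alikes about, which are no part of the job. What is shaped like the clip0 but red is not meant.

How it is judged:
By the outcome, as a careful person would: the job done as asked, in the order asked, and still so for the second after the job is handed in, with the robot touching nothing.
Of coaster0, coaster1, coaster2 only 2 to 3 are there at a start; the rules pass over those that are not, and their reading is None.
At some moment in a run one of coaster0, coaster1, coaster2 may be knocked a few centimetres aside while the robot is not near it.
It also fails if it takes over 210 s, if anything falls off the work surface, if the arm or the gripper's body presses on something with over 40 N, if the wrist force passes 120 N, or if a joint passes its speed limit or range.

### The arm

A 7-joint arm with a two-finger parallel gripper is mounted at the origin on the work surface. World frame = base frame: x ahead of the robot, y to its left, z up, the work surface at z = 0. Lengths are in m, angles in rad, forces in N, time in s.
With the tool pointing down it reaches from about 0.425 to 0.8 m from the base axis. Payload 8.3 kg.
Tool frame: the origin (TCP) lies midway between the tips of the shut fingers; the grasp point (between the pads) lies 19 mm behind it (manip.grip_point_offset is the distance from the TCP to the grasp point, in m); x points along the fingers, z is the direction in which the jaws open and shut, and the axes are right-handed (so a half turn about x gives the same grasp; the last joint's range is limited). The gripper opens to 85 mm and grips with 20 to 120 N. Pads are 22 mm wide; open, the fingers measure 114 mm over their backs; the gripper's body (76 mm by 85 mm) begins 54 mm behind the grasp point. The pads swing forward as they close: fully open they stand 13 mm farther back than shut.
Start: joints at [-1.377, 0.383, 0.016, 1.37, -0.006, 1.388, -0.046], TCP at [0.159, 0.605, 0.231] pointing down, gripper open.
Joint ranges: [-2.95, 2.95], [-0.25, 2.06], [-1.52, 1.56], [0.18, 2.33], [-1.44, 4.58], [0.02, 2.06], [-3.01, 3.01]. Speed limits (rad/s): [2.39, 2.39, 3.01, 3.01, 3.14, 3.14, 3.14].

### API

Orientations are given as a unit quaternion [w, x, y, z].
In Python, from plant import manip gives the robot as it stands.
- The arm moves only by the tool play_rows, never from a script. Its argument "steps" is a list of rows, each a list of 3 entries, a list of its own where there are three numbers: the shift along the tool's x, y, z in mm, then the turn, a rotation vector about the tool's x, y, z in degrees, then the closure in counts, from 0 (fully open) to 255 (shut). In form: [[[x, y, z], [ax, ay, az], jaw], ...]. A call has 1 to 20 rows; each row shifts and turns the commanded pose from where the row before left it, along the tool's axes as they then stand; what a row does not reach is not made up. A row lasts 1/8 s, in which the tool goes at most 62.5 mm and 10.7 degrees, less where a joint would pass 70% of its speed; a pose out of reach is approached as far as the arm can. A call with a gripper value outside its range is refused whole. The fingers move at their own pace and stop on an object; "newtons" is the grip in N (left out, the last holds). Time passes only in rows, so rows that do not move let the fingers close. It gives the time, the measured TCP pose, the force and the opening at its end, in the units of the state.
- manip.read_state(): the state, without advancing time (a new reading comes with each control period).
- manip.get_image(name): name is "scene" or "top" or "wrist"; returns (picture, depth): 384x512x3 uint8, red, green, blue; 384x512 float32, m along the optical axis (not along the pixel's ray), 0 where there is no reading.
- manip.camera_params(name): a dict with "intrinsics" (3x3 intrinsics, pixels), "eye" and "orientation" of the camera in the world; the wrist camera has in their place "mount" (4x4, takes a point from camera to tool coordinates, whose origin is the TCP and whose axes are the tool frame's). Camera axes: x right, y up, looking along -z (the intrinsics and any distortion apply to the point x, -y, -z); pixel columns grow to the right and rows downward; lengths in m; the calibration is good to about 2 mm. A picture is of the moment at which its call begins: read the wrist's pose just before it. camera_params takes no time and is no camera call.
- manip.sign_off(): hands the job in, once; it reports no verdict.
The state is a dict: "time": time; "joint_pos": joint angles; "qvel": joint speeds; "tau": joint torques, N m; "eef_pos": TCP position; "tcp_rot": TCP orientation; "ft_force": force on the tool from outside, world axes, zero at the start; "wrist_torque": the same for the moment, N m; "opening": opening from 0.0 (shut) to 1.0 (fully open).
Only numpy, scipy, OpenCV 4.12 (cv2) and the standard library are available. Lean on these libraries where they do the work, as an engineer would, in place of code of your own. Each camera call takes 0.05 s, during which the arm holds its last target. There are 200 camera calls.

## Working session

There is one attempt and no reset: what is moved stays moved. The work goes in short steps, Python scripts to look and compute and a tool call to move; the robot and the scene stay as the last step left them, time stands still between calls to the robot, and variables do not carry over. Pictures are saved under pics/ and viewed, about 12 in all and at most 16, crops included, and the job is handed in when it is done.

Besides the shell and the picture viewer there is one more tool, called after ">>>" as name([rows], argument=value, ...), one row to a line, values as JSON. play_rows: Moves the arm, as the interface text tells. Its arguments: {"type":"object","properties":{"steps":{"type":"array","items":{"type":"array"}},"newtons":{"type":"number"}},"required":["steps"]}

```bash
ls; mkdir -p pics; cat > h.py <<'E'
import numpy as np, cv2
from plant import manip
from scipy.spatial.transform import Rotation as R
def q2R(q): return R.from_quat([q[1],q[2],q[3],q[0]]).as_matrix()
def cam(name):
    p=manip.camera_params(name); K=np.array(p["intrinsics"])
    if "mount" in p:
        s=manip.read_state(); T=np.eye(4); T[:3,:3]=q2R(s["tcp_rot"]); T[:3,3]=s["eef_pos"]
        M=T@np.array(p["mount"]); return K,M[:3,3],M[:3,:3],p
    o=np.array(p["orientation"]); 
    return K,np.array(p["eye"]),(o if o.shape==(3,3) else q2R(o)),p
def shot(name,fn=None):
    c=cam(name); im,d=manip.get_image(name)
    if fn: cv2.imwrite("pics/"+fn,im[:,:,::-1])
    return im,d,c
def rays(c,uv):
    K,e,Rm,p=c; uv=np.atleast_2d(uv).astype(float)
    x=(uv[:,0]-K[0,2])/K[0,0]; y=(uv[:,1]-K[1,2])/K[1,1]
    return np.stack([x,-y,-np.ones_like(x)],1)@Rm.T
def onz(c,uv,z):
    r=rays(c,uv); return c[1]+r*((z-c[1][2])/r[:,2])[:,None]
def cloud(c,d):
    h,w=d.shape; u,v=np.meshgrid(np.arange(w),np.arange(h))
    r=rays(c,np.stack([u.ravel(),v.ravel()],1)); P=c[1]+r*d.reshape(-1,1)
    P[d.ravel()<=0]=np.nan; return P.reshape(h,w,3)
E
python3 - <<'E'
from h import *
for n in ["scene","top","wrist"]:
    im,d,c=shot(n,n+"0.png"); print(n,c[3],c[1])
    np.savez(n+"0.npz",im=im,d=d)
s=manip.read_state();print({k:np.round(v,3) for k,v in s.items()}, manip.grip_point_offset)
a=cv2.imread("pics/scene0.png");b=cv2.imread("pics/top0.png")
E
```

```text
pics
scene {'intrinsics': array([[406.32661852,   0.        , 252.71956059],
       [  0.        , 406.32661852, 190.47094025],
       [  0.        ,   0.        ,   1.        ]]), 'eye': array([ 1.26103112, -0.22598167,  0.84757004]), 'orientation': array([0.75513621, 0.30593619, 0.21783451, 0.53732716])} [ 1.26103112 -0.22598167  0.84757004]
top {'intrinsics': array([[464.1318111 ,   0.        , 263.77327036],
       [  0.        , 464.1318111 , 191.52066712],
       [  0.        ,   0.        ,   1.        ]]), 'eye': array([ 0.39515209, -0.00473386,  1.26233862]), 'orientation': array([ 0.71411812,  0.04982552, -0.05830398, -0.69581131])} [ 0.39515209 -0.00473386  1.26233862]
wrist {'intrinsics': array([[345.13331075,   0.        , 250.7312788 ],
       [  0.        , 345.13331075, 193.94806221],
       [  0.        ,   0.        ,   1.        ]]), 'mount': array([[ 1.92587533e-04,  2.78916687e-01, -9.60315284e-01,
        -1.41736963e-01],
       [ 9.76655070e-04,  9.60314791e-01,  2.78916740e-01,
         7.14109239e-02],
       [ 9.99999505e-01, -9.91612678e-04, -8.74607400e-05,
        -1.24261883e-05],
       [ 0.00000000e+00,  0.00000000e+00,  0.00000000e+00,
         1.00000000e+00]])} [0.08957232 0.62245271 0.37209931]
{'time': np.float64(0.15), 'joint_pos': array([-1.377,  0.384,  0.016,  1.371, -0.006,  1.388, -0.046]), 'qvel': array([-0.001, -0.003,  0.   , -0.003, -0.001,  0.001,  0.001]), 'tau': array([ 3.0000e-03, -6.2815e+01,  8.4600e-01, -3.7217e+01,  1.7000e-02,
        1.1000e-02, -0.0000e+00]), 'eef_pos': array([0.159, 0.604, 0.23 ]), 'tcp_rot': array([ 0.559, -0.432,  0.56 ,  0.432]), 'ft_force': array([-0.145, -0.578, -0.925]), 'wrist_torque': array([-0.019, -0.032, -0.017]), 'opening': np.float64(0.998)} 0.0187
```

View pics/scene0.png

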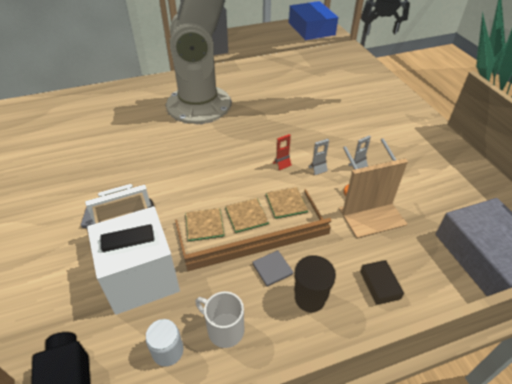

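View pics/top0.png

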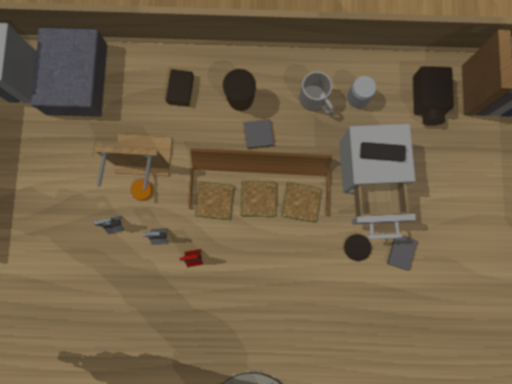

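The scene shows three cork-up coasters before the rail (scene 205,222; 246,214; 287,202), two steel clips (320,157; 361,150) and the red look-alike (283,151). The peg stand is at 375,190 and the organizer with its open drawer at 120,205. In the top view the clips are at (110,225) and (157,236), the red one at (192,258). The candidates for the clips are those three, and I'll leave the red one alone. Next I'll measure.

```bash
python3 - <<'E'
from h import *
C={}
for n in ["scene","top"]:
    z=np.load(n+"0.npz"); c=cam(n); C[n]=(z["im"],cloud(c,z["d"]),c)
im,P,c=C["top"]
hsv=cv2.cvtColor(im,cv2.COLOR_RGB2HSV)
f=np.linalg.norm
print("table z", np.nanmedian(P[300:340,200:400,2]))
# coasters: height 8-16mm region in front of rail
def roi(u0,v0,u1,v1,zlo,zhi,P=P):
    m=np.zeros(P.shape[:2],bool); m[v0:v1,u0:u1]=1
    return m&(P[:,:,2]>zlo)&(P[:,:,2]<zhi)
for u in [(195,236),(240,279),(281,324)]:
    m=roi(u[0],176,u[1],224,.006,.018).astype(np.uint8)
    cs,_=cv2.findContours(m,cv2.RETR_EXTERNAL,cv2.CHAIN_APPROX_NONE); k=max(cs,key=cv2.contourArea)
    w=onz(c,k[:,0,:],.012)[:,:2]
    r=cv2.minAreaRect((w*1000).astype(np.float32)); print("coaster",np.round(r[0],1),np.round(r[1],1),round(r[2],1), "medz",np.nanmedian(P[m>0][:,2]))
# rail points: top edge z>.045
m=roi(185,140,340,185,.040,.07); q=P[m]; r=cv2.minAreaRect((q[:,:2]*1000).astype(np.float32)); print("railtop",r,q[:,2].max(),len(q))
# tabs: bright heights
for nm,(a,PP) in {k:(v[0],v[1]) for k,v in C.items()}.items():
    for lab,b in {"scene":{"clipA":(310,135,332,176),"clipB":(352,132,372,170),"red":(272,132,294,172)},"top":{"clipB":(94,214,126,236),"clipA":(142,226,172,246),"red":(178,248,206,268)}}[nm].items():
        for lo,hi in [(.006,.03),(.04,.095),(.095,.13)]:
            mm=roi(*b,lo,hi,P=PP); q=PP[mm]
            if len(q)>3:
                r=cv2.minAreaRect((q[:,:2]*1000).astype(np.float32)); print(nm,lab,(lo,hi),len(q),np.round(np.nanmedian(q,0)*1000,0),np.round(r[0]),np.round(r[1]),round(r[2]),"zmax",round(q[:,2].max(),3))
# organizer & drawer & pegs
for lab,b,lo,hi in [("org",(335,115,420,200),.13,.16),("drawer",(350,180,420,245),.03,.145),("handle",(360,225,405,245),.08,.13),("board",(90,130,175,160),.14,.18),("peg1",(92,152,110,190),.13,.2),("peg0",(140,155,156,192),.13,.2)]:
    q=P[roi(*b,lo,hi)]
    if len(q)>3:
        r=cv2.minAreaRect((q[:,:2]*1000).astype(np.float32)); print(lab,len(q),np.round(np.nanmedian(q,0),3),np.round(r[0]),np.round(r[1]),round(r[2]),"z",q[:,2].min().round(3),q[:,2].max().round(3))
# big enlargements
t=cv2.imread("pics/top0.png"); s=cv2.imread("pics/scene0.png")
A=cv2.resize(t[130:280,80:345],None,fx=3,fy=3,interpolation=cv2.INTER_CUBIC); cv2.imwrite("pics/zt.png",A)
E
```

```text
table z -0.0002885199315136866
coaster [560.6 117.4] [95.3 95.7] 85.4 medz 0.011532136508064839
coaster [567.9  -2.2] [95.5 95.5] 89.7 medz 0.011363862865536145
coaster [ 562.1 -119.2] [94.9 95.6] 81.1 medz 0.011478336883735896
railtop ((682.67919921875, -5.848388671875), (379.35992431640625, 20.556398391723633), 88.6553955078125) 0.060070727092133014 891
scene clipA (0.006, 0.03) 128 [473. 258.  18.] [472. 258.] [49. 35.] 75 zmax 0.03
scene clipA (0.04, 0.095) 165 [465. 258.  64.] [463. 259.] [14. 44.] 2 zmax 0.095
scene clipA (0.095, 0.13) 75 [465. 257. 105.] [463. 260.] [10. 46.] 5 zmax 0.111
scene clipB (0.006, 0.03) 89 [501. 388.  20.] [499. 386.] [19. 47.] 14 zmax 0.03
scene clipB (0.04, 0.095) 149 [493. 379.  65.] [491. 381.] [12. 50.] 15 zmax 0.095
scene clipB (0.095, 0.13) 67 [492. 380. 106.] [490. 381.] [10. 42.] 14 zmax 0.112
scene red (0.006, 0.03) 131 [417. 164.  18.] [417. 162.] [52. 34.] 82 zmax 0.03
scene red (0.04, 0.095) 161 [409. 163.  64.] [407. 163.] [12. 45.] 11 zmax 0.095
scene red (0.095, 0.13) 75 [409. 162. 106.] [407. 165.] [12. 46.] 10 zmax 0.112
top clipB 
[... 427 characters left out ...]
109.] [461. 261.] [ 8. 43.] 2 zmax 0.114
top red (0.006, 0.03) 165 [399. 166.  17.] [406. 167.] [41. 46.] 12 zmax 0.03
top red (0.04, 0.095) 21 [404. 157.  64.] [402. 164.] [ 5. 41.] 20 zmax 0.09
top red (0.095, 0.13) 65 [405. 168. 110.] [405. 167.] [ 8. 43.] 11 zmax 0.114
org 2881 [ 0.653 -0.3    0.149] [ 651. -305.] [185. 153.] 4 z 0.13 0.16
drawer 2474 [ 0.55  -0.315  0.091] [ 537. -310.] [146. 152.] 1 z 0.062 0.145
handle 207 [ 0.472 -0.315  0.115] [ 480. -317.] [32. 83.] 2 z 0.109 0.12
board 532 [0.652 0.32  0.164] [648. 320.] [149.  30.] 89 z 0.14 0.172
peg1 170 [0.62  0.376 0.162] [609. 378.] [35. 85.] 89 z 0.134 0.173
peg0 174 [0.619 0.267 0.161] [610. 261.] [88. 42.] 14 z 0.13 0.175
```

View pics/zt.png

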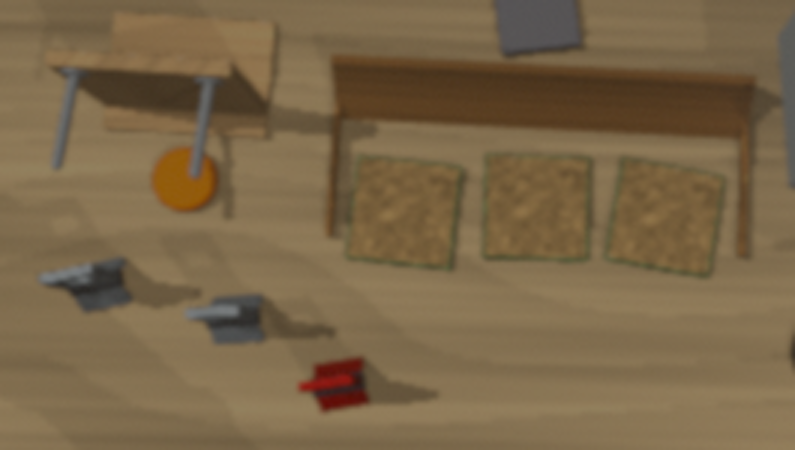

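The crop shows the steel-grey clips at (85,280) and (235,318) and the red look-alike at (338,383). The three cork coasters lie before the rail, each slightly yawed.

```bash
python3 - <<'E'
from h import *
s=manip.read_state(); print("tool axes cols\n",q2R(s["tcp_rot"]).round(3))
for n,rb,pegs,hb in [("top",(185,140,340,190),{"peg1":(90,150,112,190),"peg0":(138,150,160,192)},(355,200,412,245)),("scene",(170,180,335,265),{"peg1":(375,135,400,165),"peg0":(340,140,372,172)},(85,180,160,220))]:
    z=np.load(n+"0.npz"); c=cam(n); P=cloud(c,z["d"]); im=z["im"].astype(int)
    def roi(u0,v0,u1,v1):
        m=np.zeros(P.shape[:2],bool); m[v0:v1,u0:u1]=1; return m
    q=P[roi(*rb)]; q=q[np.isfinite(q[:,0])]
    # rail: per y-bin, top edge & toe
    for yc in [-.15,-.06,.06,.15]:
        b=q[abs(q[:,1]-yc)<.012]; t=b[b[:,2]>.049]; f=b[(b[:,2]>.008)&(b[:,2]<.05)&(b[:,0]>.61)]
        if len(t)>3 and len(f)>3: print(n,"rail y",yc,"top x",t[:,0].min().round(3),t[:,0].max().round(3),"zmax",t[:,2].max().round(3),"face",[(zz,np.median(f[abs(f[:,2]-zz)<.006][:,0]).round(3)) for zz in (.015,.025,.035,.045) if (abs(f[:,2]-zz)<.006).sum()>1])
    for k,b in pegs.items():
        m=roi(*b)&(P[:,:,2]>.145)&(P[:,:,2]<.19)
        sat=im.max(2)-im.min(2); m&=sat<35
        q2=P[m]
        if len(q2)<8: print(n,k,len(q2)); continue
        x=q2[:,0]; ay=np.polyfit(x,q2[:,1],1); az=np.polyfit(x,q2[:,2],1)
        print(n,k,len(q2),"x",x.min().round(3),x.max().round(3),"y@.60",np.polyval(ay,.6).round(4),"slope",ay[0].round(3),"z@.60",np.polyval(az,.6).round(4),az[0].round(3))
    m=roi(*hb)&(P[:,:,2]>.09)&(P[:,:,2]<.135); q3=P[m]; print(n,"hdl/drawer front: x pct",np.percentile(q3[:,0],[0,2,10,30,50]).round(3))
    h=q3[q3[:,0]<np.percentile(q3[:,0],1)+.008]; print("  handle",np.median(h,0).round(3),h[:,1].min().round(3),h[:,1].max().round(3),"slope",np.polyfit(h[:,1],h[:,0],1)[0].round(3))
    # board top
    m=roi(*((85,125,180,165) if n=="top" else (340,155,415,215)))&(P[:,:,2]>.158)&(P[:,:,2]<.172); q4=P[m]
    q4=q4[(q4[:,0]>.625)]
    if len(q4)>5: print(n,"board",cv2.minAreaRect((q4[:,:2]*1000).astype(np.float32)))
E
```

```text
tool axes cols
 [[-0.    -0.967  0.254]
 [-0.002  0.254  0.967]
 [-1.    -0.    -0.002]]
top rail y -0.15 top x 0.677 0.688 zmax 0.057 face [(0.015, np.float64(0.655)), (0.025, np.float64(0.664)), (0.035, np.float64(0.671)), (0.045, np.float64(0.677))]
top rail y -0.06 top x 0.679 0.691 zmax 0.055 face [(0.015, np.float64(0.657)), (0.025, np.float64(0.666)), (0.035, np.float64(0.672)), (0.045, np.float64(0.678))]
top rail y 0.06 top x 0.681 0.693 zmax 0.06 face [(0.015, np.float64(0.659)), (0.025, np.float64(0.668)), (0.035, np.float64(0.675)), (0.045, np.float64(0.681))]
top rail y 0.15 top x 0.682 0.695 zmax 0.057 face [(0.015, np.float64(0.661)), (0.025, np.float64(0.671)), (0.035, np.float64(0.677)), (0.045, np.float64(0.683))]
top peg1 154 x 0.567 0.651 y@.60 0.3766 slope -0.036 z@.60 0.1644 -0.183
top peg0 140 x 0.565 0.648 y@.60 0.267 slope -0.015 z@.60 0.1631 -0.183
top hdl/drawer front: x pct [0.463 0.464 0.469 0.496 0.51 ]
  handle [ 0.468 -0.306  0.116] -0.358 -0.276 slope -0.029
top board ((644.754638671875, 320.1214599609375), (149.082763671875, 37.69740676879883), 89.12
[... 348 characters left out ...]
e rail y 0.06 top x 0.684 0.842 zmax 0.115 face [(0.015, np.float64(0.697)), (0.025, np.float64(0.694)), (0.035, np.float64(0.69)), (0.045, np.float64(0.691))]
scene rail y 0.15 top x 0.686 0.697 zmax 0.054 face [(0.015, np.float64(0.699)), (0.025, np.float64(0.696)), (0.035, np.float64(0.691)), (0.045, np.float64(0.693))]
scene peg1 77 x 0.572 0.64 y@.60 0.3737 slope -0.038 z@.60 0.1633 -0.204
scene peg0 83 x 0.57 0.639 y@.60 0.2639 slope -0.034 z@.60 0.1624 -0.218
scene hdl/drawer front: x pct [0.462 0.47  0.475 0.519 0.523]
  handle [ 0.472 -0.314  0.115] -0.362 -0.28 slope -0.037
scene board ((646.3423461914062, 317.1202087402344), (150.40090942382812, 40.78377151489258), 89.44482421875)
```

```bash
cat >> h.py <<'E'
def to(x,y,z,yaw):
    """print the tool-frame turn, then the shift after that turn; yaw deg of tool z from world +y, tool pointing down"""
    s=manip.read_state(); A=q2R(s["tcp_rot"]); t=np.radians(yaw)
    X=np.array([0,0,-1.]); Z=np.array([-np.sin(t),np.cos(t),0]); B=np.stack([X,np.cross(Z,X),Z],1)
    print("now",np.round(s["eef_pos"],4),"F",np.round(s["ft_force"],1),"op",round(float(s["opening"]),2),"t",round(float(s["time"]),1),
      "| turn",np.degrees(R.from_matrix(A.T@B).as_rotvec()).round(1),"shift mm",(B.T@(np.array([x,y,z])-s["eef_pos"])*1000).round(1))
E
python3 -c "
from h import *
to(.490,.382,.2,14)"
```

```text
now [0.1586 0.6041 0.2305] F [-0.1 -0.6 -0.9] op 1.0 t 0.1 | turn [-28.7  -0.1  -0. ] shift mm [  30.5 -267.8 -295.7]
```

>>> play_rows([
  [[0,0,0],[-9.6,0,0],0],
  [[0,0,0],[-9.6,0,0],0],
  [[0,0,0],[-9.6,0,0],0],
  [[2.5,-22,-24.5],[0,0,0],0],
  [[2.5,-22,-24.5],[0,0,0],0],
  [[2.5,-22,-24.5],[0,0,0],0],
  [[2.5,-22,-24.5],[0,0,0],0],
  [[2.5,-22,-24.5],[0,0,0],0],
  [[2.5,-22,-24.5],[0,0,0],0],
  [[2.5,-22,-24.5],[0,0,0],0],
  [[2.5,-22,-24.5],[0,0,0],0],
  [[2.5,-22,-24.5],[0,0,0],0],
  [[2.5,-22,-24.5],[0,0,0],0],
  [[2.5,-22,-24.5],[0,0,0],0],
  [[2.5,-22,-24.5],[0,0,0],0],
])

```text
time: 2.02
eef_pos: [0.487, 0.3829, 0.2008]
tcp_rot: [0.435, -0.557, 0.435, 0.558]
ft_force: [0.5, -0.2, -0.5]
opening: 1.001
```

```bash
python3 - <<'E'
from h import *
to(.490,.382,.2,14)
im,d,c=shot("wrist","w1.png"); P=cloud(c,d)
m=(P[:,:,2]>.095)&(P[:,:,2]<.125)&(abs(P[:,:,0]-.49)<.06)&(abs(P[:,:,1]-.382)<.06); q=P[m]
print(len(q),np.median(q,0).round(4),cv2.minAreaRect((q[:,:2]*1000).astype(np.float32)),q[:,2].max())
E
```

```text
now [0.487  0.3829 0.2008] F [ 0.5 -0.2 -0.5] op 1.0 t 2.0 | turn [ 0.1 -0.  -0. ] shift mm [ 0.8 -2.8 -1.6]
916 [0.487  0.3828 0.1086] ((488.000244140625, 383.0556945800781), (8.555603981018066, 43.71565246582031), 12.55789852142334) 0.1108050955936127
```

View pics/w1.png

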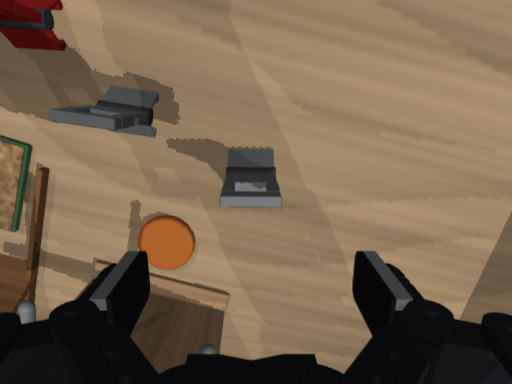

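The wrist view shows the steel clip centred between the fingers (tab at 250,200), with clip A at (105,115) and the orange cap at (166,242). I'll descend and grip.

>>> play_rows([
  [[20,-1,0],[1,0,0],0],
  [[21,0,0],[0,0,0],0],
  [[21,0,0],[0,0,0],0],
  [[21,0,0],[0,0,0],0],
  [[21,0,0],[0,0,0],0],
  [[21,0,0],[0,0,0],0],
  [[0,0,0],[0,0,0],255],
  [[0,0,0],[0,0,0],255],
  [[0,0,0],[0,0,0],255],
  [[0,0,0],[0,0,0],255],
  [[0,0,0],[0,0,0],255],
  [[0,0,0],[0,0,0],255],
  [[-20,0,0],[0,0,0],255],
  [[-30,0,0],[0,0,0],255],
  [[-30,0,0],[0,0,0],255],
  [[-30,0,0],[0,0,0],255],
  [[0,0,0],[0,0,0],255],
], newtons=45)

```text
time: 4.2
eef_pos: [0.4882, 0.3849, 0.1888]
tcp_rot: [-0.441, 0.554, -0.438, -0.554]
ft_force: [0.9, 0.7, -1.9]
opening: 0.505
```

```bash
python3 - <<'E'
from h import *
to(.540,.377,.165,-2)
for n in ["wrist","scene"]:
    im,d,c=shot(n,"g_"+n+".png"); P=cloud(c,d); s=manip.read_state()["eef_pos"]
    m=(abs(P[:,:,0]-s[0])<.03)&(abs(P[:,:,1]-s[1])<.03)&(P[:,:,2]<s[2]+.06)&(P[:,:,2]>s[2]-.1); q=P[m]
    print(n,len(q),np.percentile(q[:,2],[1,50,99]).round(3))
    if n=="wrist":
        t=q[q[:,2]>s[2]+.028]; print(cv2.minAreaRect((t[:,:2]*1000).astype(np.float32)), np.percentile(t[:,2],[50,95]))
E
```

```text
now [0.4882 0.3849 0.1888] F [ 0.9  0.7 -1.9] op 0.51 t 4.2 | turn [15.1  0.2  0.2] shift mm [ 23.8 -52.   -6. ]
wrist 16628 [0.116 0.209 0.246]
((485.6715393066406, 386.6773376464844), (26.040668487548828, 61.6932373046875), 12.979806900024414) [0.22129437 0.24438988]
scene 590 [0.112 0.173 0.243]
```

>>> play_rows([
  [[0,0,0],[7.5,0,0],255],
  [[0,0,0],[7.5,0,0],255],
  [[10,0,-6],[0,0,0],255],
  [[10,-10,0],[0,0,0],255],
  [[9,-15,0],[0,0,0],255],
  [[0,-15,0],[0,0,0],255],
  [[0,-12,0],[0,0,0],255],
  [[0,0,0],[0,0,0],255],
])

```text
time: 5.3
eef_pos: [0.5406, 0.3755, 0.1574]
tcp_rot: [0.509, -0.491, 0.508, 0.491]
ft_force: [-0.4, 0.0, -2.0]
opening: 0.506
```

```bash
python3 - <<'E'
from h import *
to(.605,.3755,.160,-2)
a,d1,c=shot("wrist"); b,d2,c=shot("scene")
P=cloud(cam("wrist"),d1)
m=(P[:,:,2]>.145)&(P[:,:,2]<.19)&(a.max(2).astype(int)-a.min(2)<30)
for k,y0 in (("peg1",.375),("peg0",.266)):
    q=P[m&(abs(P[:,:,1]-y0)<.03)&(P[:,:,0]>.556)&(P[:,:,0]<.635)]
    if len(q)>20: print(k,len(q),"x",np.percentile(q[:,0],[1,99]).round(3),"y@.57,.6",np.polyval(np.polyfit(q[:,0],q[:,1],1),[.57,.6]).round(4),"z",np.polyval(np.polyfit(q[:,0],q[:,2],1),[.57,.6]).round(4))
B=cv2.resize(b[100:220,280:440],None,fx=3,fy=3,interpolation=cv2.INTER_CUBIC)
A=cv2.resize(a,(480,360)); cv2.imwrite("pics/h1.png",np.vstack([A,B])[:,:,::-1][:600+120])
cv2.imwrite("pics/h1.png",cv2.resize(np.vstack([A,B]),(400,600))[:,:,::-1])
E
```

```text
now [0.5406 0.3755 0.1574] F [-0.4  0.  -2. ] op 0.51 t 5.3 | turn [ 0. -0.  0.] shift mm [ -2.6 -64.3   2.2]
peg1 763 x [0.565 0.586] y@.57,.6 [0.3776 0.376 ] z [0.1684 0.1653]
peg0 457 x [0.561 0.571] y@.57,.6 [0.2694 0.2691] z [0.169  0.1733]
```

View pics/h1.png

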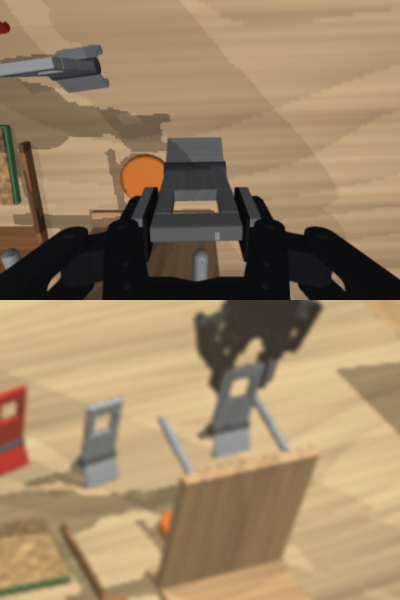

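The wrist view shows the clip's eye (196,200) in front of peg1's tip (200,255). I'll slide it on.

>>> play_rows([
  [[-3,0,2],[0,0,0],255],
  [[0,-10,0],[0,0,0],255],
  [[0,-10,0],[0,0,0],255],
  [[0,-10,0],[0,0,0],255],
  [[0,-10,0],[0,0,0],255],
  [[0,-10,0],[0,0,0],255],
  [[0,-12,0],[0,0,0],255],
  [[0,0,0],[0,0,0],255],
])

```text
time: 6.4
eef_pos: [0.6022, 0.3753, 0.1599]
tcp_rot: [0.508, -0.491, 0.509, 0.491]
ft_force: [-0.3, -0.1, -2.5]
opening: 0.507
```

```bash
python3 - <<'E'
from h import *
to(.605,.3755,.153,-2)
E
```

```text
now [0.6022 0.3753 0.1599] F [-0.3 -0.1 -2.5] op 0.51 t 6.4 | turn [ 0. -0.  0.] shift mm [ 6.9 -2.8  0.3]
```

>>> play_rows([
  [[4,0,0],[0,0,0],255],
  [[4,0,0],[0,0,0],255],
  [[3,0,0],[0,0,0],255],
  [[0,0,0],[0,0,0],255],
])

```text
time: 6.9
eef_pos: [0.6007, 0.3761, 0.1489]
tcp_rot: [0.508, -0.492, 0.508, 0.492]
ft_force: [0.5, -0.2, -1.3]
opening: 0.504
```

>>> play_rows([
  [[0,0,0],[0,0,0],80],
  [[0,0,0],[0,0,0],60],
  [[0,0,0],[0,0,0],60],
  [[0,0,0],[0,0,0],60],
  [[-20,0,0],[0,0,0],60],
  [[-30,0,0],[0,0,0],60],
  [[-30,0,0],[0,0,0],60],
  [[-20,30,0],[0,0,0],0],
  [[0,40,0],[0,0,0],0],
  [[0,40,0],[0,0,0],0],
  [[0,0,0],[0,0,0],0],
])

```text
time: 8.28
eef_pos: [0.4881, 0.3813, 0.25]
tcp_rot: [0.507, -0.492, 0.507, 0.493]
ft_force: [0.8, -0.4, 0.1]
opening: 1.003
```

```bash
python3 - <<'E'
from h import *
b,d,c=shot("scene"); P=cloud(c,d)
B=cv2.resize(b[100:220,280:440],None,fx=3,fy=3,interpolation=cv2.INTER_CUBIC); cv2.imwrite("pics/h2.png",B[:,:,::-1])
to(.461,.260,.2,3)
E
```

```text
now [0.49   0.3804 0.25  ] F [-0.2 -0.8  0.2] op 1.0 t 8.3 | turn [-4.8  0.1  0. ] shift mm [  50.    35.3 -118.8]
```

View pics/h2.png

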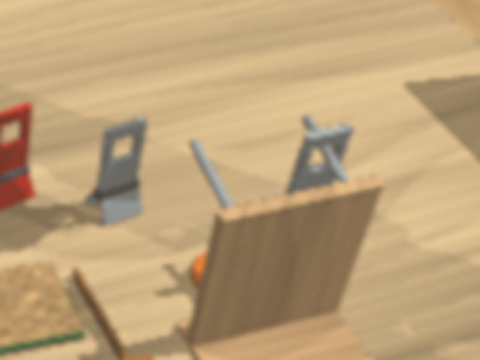

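The clip hangs on peg1 (320,160) and the other steel clip stands at (122,165). I'll go over clip A next.

>>> play_rows([
  [[0,0,0],[-4.8,0,0],0],
  [[5,4,-14],[0,0,0],0],
  [[5,4,-20],[0,0,0],0],
  [[10,7,-20],[0,0,0],0],
  [[10,7,-22],[0,0,0],0],
  [[10,7,-22],[0,0,0],0],
  [[10,6,-21],[0,0,0],0],
  [[0,0,0],[0,0,0],0],
  [[0,0,0],[0,0,0],0],
])

```text
time: 9.45
eef_pos: [0.463, 0.2597, 0.1997]
tcp_rot: [-0.488, 0.512, -0.487, -0.512]
ft_force: [-0.5, -0.0, 0.7]
opening: 1.003
```

```bash
python3 - <<'E'
from h import *
im,d,c=shot("wrist"); P=cloud(c,d)
m=(P[:,:,2]>.095)&(P[:,:,2]<.125)&(abs(P[:,:,0]-.461)<.05)&(abs(P[:,:,1]-.26)<.05); q=P[m]
r=cv2.minAreaRect((q[:,:2]*1000).astype(np.float32)); print(len(q),r,q[:,2].max())
yaw=r[2] if r[1][1]>r[1][0] else r[2]-90
to(r[0][0]/1e3,r[0][1]/1e3,.0785,yaw)
E
```

```text
940 ((460.4022521972656, 260.244140625), (8.565486907958984, 43.56772994995117), 5.680204391479492) 0.11116354887832353
now [0.4629 0.2601 0.1997] F [ 0.3  0.8 -0. ] op 1.0 t 9.5 | turn [-2.8  0.   0. ] shift mm [121.2   2.4   0.4]
```

>>> play_rows([
  [[20,2.4,0],[-2.8,0,0],0],
  [[21,0,0],[0,0,0],0],
  [[21,0,0],[0,0,0],0],
  [[21,0,0],[0,0,0],0],
  [[21,0,0],[0,0,0],0],
  [[17,0,0],[0,0,0],0],
  [[0,0,0],[0,0,0],255],
  [[0,0,0],[0,0,0],255],
  [[0,0,0],[0,0,0],255],
  [[0,0,0],[0,0,0],255],
  [[0,0,0],[0,0,0],255],
  [[0,0,0],[0,0,0],255],
  [[-20,0,0],[0,0,0],255],
  [[-20,0,0],[0,0,0],255],
  [[-20,0,0],[0,0,0],255],
  [[-24,0,0],[0,0,0],255],
  [[0,0,0],[7.7,0,0],255],
  [[0,0,0],[0,0,0],255],
  [[0,0,0],[0,0,0],255],
])

```text
time: 11.88
eef_pos: [0.4593, 0.2587, 0.1617]
tcp_rot: [0.507, -0.492, 0.509, 0.492]
ft_force: [0.6, -0.5, -1.3]
opening: 0.504
```

```bash
python3 - <<'E'
from h import *
to(.540,.2685,.162,-2)
E
```

```text
now [0.4593 0.2587 0.1617] F [ 0.6 -0.5 -1.3] op 0.5 t 11.9 | turn [ 0.2 -0.1 -0.1] shift mm [ -0.3 -80.3  12.6]
```

>>> play_rows([
  [[0,-10,6],[0,0,0],255],
  [[0,-17,6],[0,0,0],255],
  [[0,-17,0],[0,0,0],255],
  [[0,-17,0],[0,0,0],255],
  [[0,-19,0],[0,0,0],255],
  [[0,0,0],[0,0,0],255],
  [[0,0,0],[0,0,0],255],
])

```text
time: 12.75
eef_pos: [0.5398, 0.2684, 0.1618]
tcp_rot: [0.508, -0.491, 0.509, 0.491]
ft_force: [-0.7, -0.3, -1.7]
opening: 0.505
```

```bash
python3 - <<'E'
from h import *
to(.603,.2675,.162,-2)
a,d1,c=shot("wrist"); P=cloud(c,d1)
m=(P[:,:,2]>.145)&(P[:,:,2]<.19)&(a.max(2).astype(int)-a.min(2)<30)
q=P[m&(abs(P[:,:,1]-.267)<.02)&(P[:,:,0]>.556)&(P[:,:,0]<.635)]
print(len(q),"x",np.percentile(q[:,0],[1,99]).round(3),"y@.57,.6",np.polyval(np.polyfit(q[:,0],q[:,1],1),[.57,.6]).round(4),"z",np.polyval(np.polyfit(q[:,0],q[:,2],1),[.57,.6]).round(4))
E
```

```text
now [0.5398 0.2684 0.1618] F [-0.7 -0.3 -1.7] op 0.5 t 12.8 | turn [ 0.  -0.  -0.1] shift mm [ -0.2 -63.2   1.4]
938 x [0.562 0.592] y@.57,.6 [0.2668 0.266 ] z [0.1682 0.1639]
```

>>> play_rows([
  [[0,-2,-1],[0,0,0],255],
  [[0,-10,0],[0,0,0],255],
  [[0,-10,0],[0,0,0],255],
  [[0,-10,0],[0,0,0],255],
  [[0,-10,0],[0,0,0],255],
  [[0,-10,0],[0,0,0],255],
  [[0,-10,0],[0,0,0],255],
  [[0,0,0],[0,0,0],255],
  [[4,0,0],[0,0,0],255],
  [[4,0,0],[0,0,0],255],
  [[4,0,0],[0,0,0],255],
  [[0,0,0],[0,0,0],255],
])

```text
time: 14.3
eef_pos: [0.6017, 0.265, 0.1497]
tcp_rot: [0.508, -0.491, 0.509, 0.491]
ft_force: [0.3, -0.0, -1.3]
opening: 0.504
```

>>> play_rows([
  [[0,0,0],[0,0,0],80],
  [[0,0,0],[0,0,0],60],
  [[0,0,0],[0,0,0],60],
  [[0,0,0],[0,0,0],60],
  [[-20,0,0],[0,0,0],60],
  [[-30,0,0],[0,0,0],60],
  [[-30,0,0],[0,0,0],60],
  [[-20,30,0],[0,0,0],60],
  [[0,40,0],[0,0,0],60],
  [[0,40,0],[0,0,0],60],
  [[0,0,0],[0,0,0],60],
])

```text
time: 15.68
eef_pos: [0.4897, 0.2699, 0.2509]
tcp_rot: [0.508, -0.492, 0.508, 0.492]
ft_force: [0.2, 0.8, -0.7]
opening: 0.763
```

```bash
cat >> h.py <<'E'
def coasters(fn=None):
    im,d,c=shot("top"); P=cloud(c,d)
    hsv=cv2.cvtColor(im,cv2.COLOR_RGB2HSV)
    m=((P[:,:,2]>.006)&(P[:,:,2]<.018)&(P[:,:,0]>.47)&(P[:,:,0]<.65)&(P[:,:,1]>-.19)&(P[:,:,1]<.18)).astype(np.uint8)
    cs,_=cv2.findContours(m,cv2.RETR_EXTERNAL,cv2.CHAIN_APPROX_NONE)
    for k in cs:
        if cv2.contourArea(k)<500: continue
        r=cv2.minAreaRect((onz(c,k[:,0,:],.012)[:,:2]*1000).astype(np.float32)); mm=np.zeros_like(m); cv2.drawContours(mm,[k],-1,1,-1); mm=cv2.erode(mm,np.ones((7,7)))
        y=r[2]; y=y-90 if y>45 else y
        print("coaster",np.round(r[0],1),np.round(r[1],1),"yaw",round(y,1),"rgb",im[mm>0].mean(0).round(),"z",np.nanmedian(P[mm>0][:,2]).round(4))
    if fn: cv2.imwrite("pics/"+fn,im[:,:,::-1])
    return im,P
E
python3 - <<'E'
from h import *
b,d,c=shot("scene"); 
B=cv2.resize(b[100:260,160:440],None,fx=2.8,fy=2.8,interpolation=cv2.INTER_CUBIC); cv2.imwrite("pics/h3.png",B[:,:,::-1])
coasters()
to(.49,.117,.2,-1.2)
E
```

```text
coaster [ 562.1 -119.7] [96.6 95.4] yaw -8.9 rgb [127. 101.  64.] z 0.0115
coaster [560.6 118. ] [97.2 95.7] yaw -4.9 rgb [127. 101.  63.] z 0.0118
coaster [568.7  -1.9] [96.  92.9] yaw 1.2 rgb [127. 101.  63.] z 0.0116
now [0.4922 0.2689 0.2508] F [-0.1  0.1  0.2] op 0.76 t 15.8 | turn [-0.8  0.   0. ] shift mm [  50.8   -0.9 -152. ]
```

View pics/h3.png

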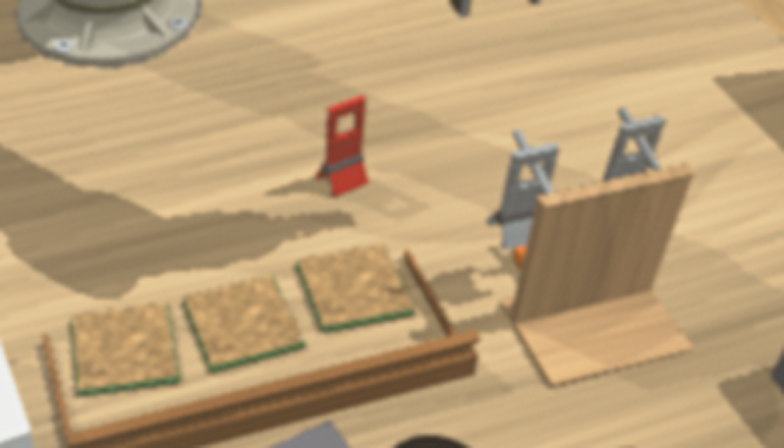

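Both clips hang (527,180 and 636,150); the red one is untouched at (346,145) and the coasters have not moved. Now I'll move the two-finger pusher in front of the coaster at +y.

>>> play_rows([
  [[0,1,-20],[-0.8,0,0],75],
  [[0,1,-26],[0,0,0],75],
  [[0,1,-26],[0,0,0],75],
  [[0,1,-26],[0,0,0],75],
  [[20,1,-26],[0,0,0],75],
  [[30,1,-26],[0,0,0],75],
  [[35,0,0],[0,0,0],75],
  [[35,0,0],[0,0,0],75],
  [[35,0,0],[0,0,0],75],
  [[35,0,0],[0,0,0],75],
  [[35,0,0],[0,0,0],75],
  [[10,0,0],[0,0,0],75],
  [[3,0,0],[0,0,0],75],
  [[0,0,0],[0,0,0],75],
  [[0,0,0],[0,0,0],75],
])

```text
time: 17.65
eef_pos: [0.4837, 0.1193, 0.0135]
tcp_rot: [0.506, -0.495, 0.505, 0.494]
ft_force: [-0.7, -0.1, 0.4]
opening: 0.708
```

```bash
python3 - <<'E'
from h import *
to(.485,.119,.004,-1.2)
a,d,c=shot("wrist"); P=cloud(c,d); cv2.imwrite("pics/w4.png",a[:,:,::-1])
m=(a.max(2)<70)&(P[:,:,2]<.1)&(abs(P[:,:,0]-.485)<.03); q=P[m]; print(len(q)); 
for sg in(-1,1):
    t=q[(q[:,1]-.119)*sg>0]
    if len(t)>10: print(sg,np.percentile(t,[1,50,99],axis=0).round(3).tolist())
E
```

```text
now [0.4837 0.1193 0.0135] F [-0.7 -0.1  0.4] op 0.71 t 17.6 | turn [-0.   0.   0.1] shift mm [ 9.5 -1.3 -0.3]
34687
-1 [[0.465, 0.058, 0.003], [0.471, 0.082, 0.075], [0.513, 0.118, 0.099]]
1 [[0.466, 0.12, 0.005], [0.472, 0.159, 0.077], [0.514, 0.181, 0.099]]
```

View pics/w4.png

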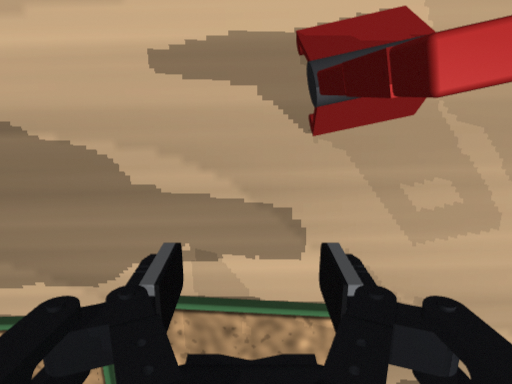

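The wrist view shows both fingertips (170,250; 335,250) behind the coaster's near edge (row 305), with the red clip well clear at (370,75). I'll lower to the shelf and watch the force.

>>> play_rows([
  [[4,0,0],[0,0,0],75],
  [[3,0,0],[0,0,0],75],
  [[2,0,0],[0,0,0],75],
  [[2,0,0],[0,0,0],75],
  [[0,0,0],[0,0,0],75],
  [[0,0,0],[0,0,0],75],
])

```text
time: 18.45
eef_pos: [0.4828, 0.119, 0.0013]
tcp_rot: [0.505, -0.495, 0.505, 0.495]
ft_force: [-0.1, -0.2, 0.4]
opening: 0.706
```

>>> play_rows([
  [[2,0,0],[0,0,0],75],
  [[0,-8,0],[0,0,0],75],
  [[0,-8,0],[0,0,0],75],
  [[0,-8,0],[0,0,0],75],
  [[0,-8,0],[0,0,0],75],
  [[0,-8,0],[0,0,0],75],
  [[0,-8,0],[0,0,0],75],
  [[0,-8,0],[0,0,0],75],
  [[0,0,0],[0,0,0],75],
])

```text
time: 19.58
eef_pos: [0.5395, 0.1178, -0.0007]
tcp_rot: [0.505, -0.495, 0.505, 0.494]
ft_force: [-0.5, -0.8, -0.9]
opening: 0.705
```

```bash
python3 -c "
from h import *
to(.624,.117,.000,-1.2)
coasters()"
```

```text
now [ 0.5395  0.1178 -0.0007] F [-0.5 -0.8 -0.9] op 0.71 t 19.6 | turn [-0. -0.  0.] shift mm [ -0.7 -84.5   1. ]
coaster [ 563.5 -119.3] [95.3 98.9] yaw -8.3 rgb [113.  90.  56.] z 0.0115
coaster [568.7  -2. ] [96.  92.9] yaw 1.2 rgb [113.  90.  56.] z 0.0116
```

>>> play_rows([
  [[0,-7,0],[0,0,0],75],
  [[0,-7,0],[0,0,0],75],
  [[0,-7,0],[0,0,0],75],
  [[0,-7,0],[0,0,0],75],
  [[0,-7,0],[0,0,0],75],
  [[0,-7,0],[0,0,0],75],
  [[0,-7,0],[0,0,0],75],
  [[0,-7,0],[0,0,0],75],
  [[0,-7,0],[0,0,0],75],
])

```text
time: 20.75
eef_pos: [0.6027, 0.1165, -0.0004]
tcp_rot: [0.506, -0.495, 0.505, 0.494]
ft_force: [-0.9, -0.4, -1.2]
opening: 0.708
```

>>> play_rows([
  [[0,-6,0],[0,0,0],75],
  [[0,-6,0],[0,0,0],75],
  [[0,-5,0],[0,0,0],75],
  [[0,-5,0],[0,0,0],75],
  [[0,0,0],[0,0,0],75],
  [[0,0,0],[0,0,0],75],
])

```text
time: 21.5
eef_pos: [0.6241, 0.116, -0.0004]
tcp_rot: [0.506, -0.495, 0.505, 0.494]
ft_force: [-0.0, -0.3, -0.1]
opening: 0.706
```

```bash
python3 - <<'E'
from h import *
to(.624,.117,.000,-1.2)
a,d,c=shot("scene"); P=cloud(c,d)
m=(P[:,:,2]>.055)&(P[:,:,2]<.095)&(abs(P[:,:,1]-.117)<.07)&(P[:,:,0]>.68); q=P[m]; print(len(q),np.percentile(q,[2,50,98],axis=0).round(3))
B=cv2.resize(a[130:280,160:360],None,fx=3,fy=3,interpolation=cv2.INTER_CUBIC); cv2.imwrite("pics/c1.png",B[:,:,::-1])
E
```

```text
now [ 6.241e-01  1.160e-01 -4.000e-04] F [-0.  -0.3 -0.1] op 0.71 t 21.5 | turn [-0.   0.   0.1] shift mm [-0.4  0.1  0.9]
690 [[0.691 0.049 0.056]
 [1.049 0.106 0.077]
 [1.05  0.181 0.094]]
```

View pics/c1.png

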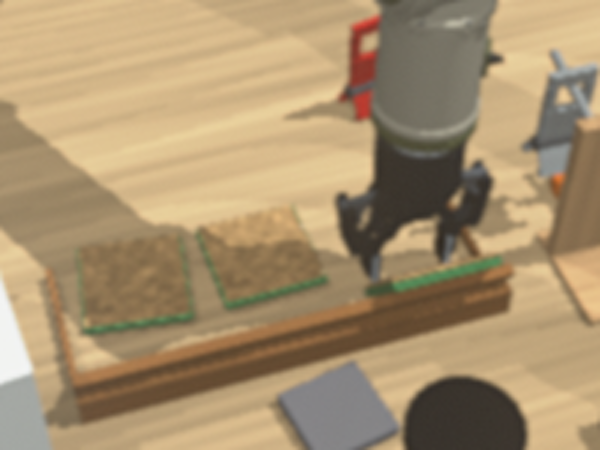

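```bash
python3 - <<'E'
from h import *
for n in ("scene","top"):
    a,d,c=shot(n); P=cloud(c,d); a=a.astype(int)
    g=(a[:,:,1]>a[:,:,0]+15)&(a[:,:,1]>a[:,:,2]+8)&(P[:,:,1]>.05)&(P[:,:,1]<.19)&(P[:,:,0]>.5)&(P[:,:,0]<.75)
    q=P[g]; print(n,"green",len(q)); 
    for y in (.075,.1,.12,.14,.16):
        t=q[abs(q[:,1]-y)<.008]
        if len(t): print(y,np.median(t,0).round(3),t[:,2].max().round(3))
    b=P[(abs(P[:,:,1]-.12)<.006)&(P[:,:,0]>.56)&(P[:,:,0]<.75)&(P[:,:,2]<.09)]; b=b[np.argsort(b[:,0])]; print(b[::max(1,len(b)//14)][:,[0,2]].round(3).tolist())
cv2.imwrite("pics/c1t.png",cv2.resize(a[150:230,180:340].astype(np.uint8),None,fx=4,fy=4)[:,:,::-1])
E
```

```text
scene green 107
0.075 [0.698 0.073 0.077] 0.081
0.1 [0.699 0.101 0.078] 0.083
0.12 [0.7   0.121 0.078] 0.081
0.14 [0.7   0.14  0.079] 0.081
0.16 [0.7   0.156 0.078] 0.08
[[0.582, -0.003], [0.6, -0.005], [0.615, -0.003], [0.628, -0.001], [0.636, 0.083], [0.69, 0.051], [0.693, 0.077], [0.695, 0.013], [0.698, 0.01], [0.699, 0.015], [0.701, 0.0], [0.711, 0.0], [0.722, 0.001], [0.734, -0.001], [0.745, -0.002]]
top green 5
0.075 [0.696 0.077 0.08 ] 0.083
[]
```

The rim stands at x 0.700, z 0.08, so the coaster is leaning as wanted (the crop shows its green edge at 440,275 above the rail). I'll go behind it and draw it over.

>>> play_rows([
  [[0,8,0],[0,0,0],75],
  [[0,12,0],[0,0,0],75],
  [[-25,5,0],[0,0,0],75],
  [[-40,0,0],[0,0,0],75],
  [[-40,0,0],[0,0,0],75],
  [[-20,0,0],[0,0,0],75],
  [[0,-20,0],[0,0,0],75],
  [[0,-30,0],[0,0,0],75],
  [[0,-30,0],[0,0,0],75],
  [[0,-30,0],[0,0,0],75],
  [[0,-26,0],[0,0,0],75],
  [[0,0,0],[0,0,0],75],
  [[20,0,0],[0,0,0],75],
  [[20,0,0],[0,0,0],75],
  [[20,0,0],[0,0,0],75],
  [[6,0,0],[0,0,0],75],
  [[0,0,0],[0,0,0],75],
])

```text
time: 23.78
eef_pos: [0.7343, 0.1137, 0.0576]
tcp_rot: [0.505, -0.494, 0.506, 0.495]
ft_force: [0.2, -0.5, 0.3]
opening: 0.704
```

```bash
python3 - <<'E'
from h import *
to(.628,.117,.058,-1.2)
a,d,c=shot("scene"); P=cloud(c,d); a=a.astype(int)
g=(a[:,:,1]>a[:,:,0]+15)&(a[:,:,1]>a[:,:,2]+8)&(P[:,:,1]>.05)&(P[:,:,1]<.19)&(P[:,:,0]>.5)&(P[:,:,0]<.75)
q=P[g];print(len(q),np.percentile(q,[2,50,98],axis=0).round(3))
E
```

```text
now [0.7343 0.1137 0.0576] F [ 0.2 -0.5  0.3] op 0.7 t 23.8 | turn [-0.  -0.  -0.1] shift mm [ -0.4 106.3   1.1]Traceback (most recent call last):
  File "<stdin>", line 5, in <module>
    return _quantile_unchecked(
        a, q, axis, out, overwrite_input, method, keepdims, weights)
    return _ureduce(a,
                    func=_quantile_ureduce_func,
    ...<5 lines>...
                    overwrite_input=overwrite_input,
                    method=method)
    r = func(a, **kwargs)
    result = _quantile(arr,
                       quantiles=q,
    ...<2 lines>...
                       out=out,
                       weights=wgt)
    slices_having_nans = np.isnan(arr[-1, ...])
                                  ~~~^^^^^^^^^
IndexError: index -1 is out of bounds for axis 0 with size 0
```

>>> play_rows([
  [[0,8,0],[0,0,0],75],
  [[0,8,0],[0,0,0],75],
  [[0,8,0],[0,0,0],75],
  [[0,8,0],[0,0,0],75],
  [[0,8,0],[0,0,0],75],
  [[0,8,0],[0,0,0],75],
  [[0,8,0],[0,0,0],75],
  [[0,8,0],[0,0,0],75],
  [[0,8,0],[0,0,0],75],
  [[0,7,0],[0,0,0],75],
  [[0,7,0],[0,0,0],75],
  [[0,7,0],[0,0,0],75],
  [[0,7,0],[0,0,0],75],
  [[0,7,0],[0,0,0],75],
  [[0,0,0],[0,0,0],75],
])

```text
time: 25.7
eef_pos: [0.6272, 0.1161, 0.0584]
tcp_rot: [0.505, -0.495, 0.505, 0.495]
ft_force: [0.2, -0.6, -0.4]
opening: 0.705
```

>>> play_rows([
  [[-20,0,0],[0,0,0],75],
  [[-40,0,0],[0,0,0],75],
  [[-40,0,0],[0,0,0],75],
  [[-20,0,-25],[0,0,0],75],
  [[0,20,-30],[0,0,0],75],
  [[0,30,-30],[0,0,0],75],
  [[0,30,-30],[0,0,0],75],
  [[0,30,0],[0,0,0],75],
  [[0,30,0],[0,0,0],75],
  [[0,0,0],[0,0,0],75],
])

```text
time: 26.95
eef_pos: [0.4838, 0.0025, 0.1789]
tcp_rot: [0.506, -0.494, 0.506, 0.494]
ft_force: [0.4, -0.3, 0.4]
opening: 0.707
```

```bash
python3 - <<'E'
from h import *
coasters("t5.png")
to(.482,0,.005,-1.2)
b=cv2.imread("pics/t5.png"); cv2.imwrite("pics/t5c.png",cv2.resize(b[120:260,90:350],None,fx=3,fy=3))
E
```

```text
coaster [ 562.1 -119.5] [94.3 95.4] yaw -8.9 rgb [123.  98.  63.] z 0.0114
coaster [576.3 140.4] [79.2 97.1] yaw -0.4 rgb [59. 94. 58.] z 0.0116
now [0.485  0.0028 0.179 ] F [ 0.6 -1.  -0.4] op 0.7 t 27.0 | turn [-0.1  0.   0.1] shift mm [174.    3.   -2.9]
```

View pics/t5c.png

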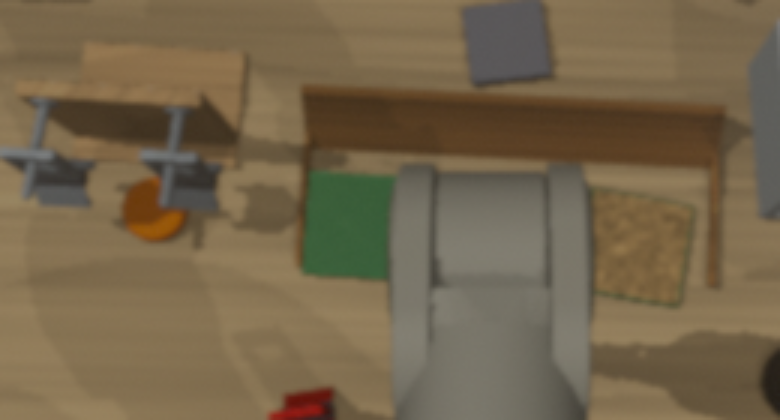

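Coaster 1 now lies glass up (green, 350,225). The arm hides the middle one in the top view, so I'll measure it with the wrist camera.

```bash
cat >> h.py <<'E'
def wc(y0,cn="wrist"):
    im,d,c=shot(cn); P=cloud(c,d); I=im.astype(int)
    m=((P[:,:,2]>.007)&(P[:,:,2]<.017)&(P[:,:,0]>.44)&(P[:,:,0]<.638)&(abs(P[:,:,1]-y0)<.08)).astype(np.uint8)
    m=cv2.morphologyEx(m,cv2.MORPH_OPEN,np.ones((3,3)))
    cs,_=cv2.findContours(m,cv2.RETR_EXTERNAL,cv2.CHAIN_APPROX_NONE)
    for k in cs:
        if cv2.contourArea(k)<300: continue
        w=P[k[:,0,1],k[:,0,0]]; r=cv2.minAreaRect((w[:,:2]*1000).astype(np.float32)); print(cn,"area",cv2.contourArea(k),np.round(r[0]),np.round(r[1]),round(r[2],1),"x",w[:,0].min().round(3),w[:,0].max().round(3),"y",w[:,1].min().round(3),w[:,1].max().round(3))
E
python3 - <<'E'
from h import *
wc(0); wc(0,"scene"); wc(.12,"scene")
E
```

```text
wrist area 7902.0 [568.  -5.] [94. 95.] 0.0 x 0.52 0.615 y -0.052 0.042
scene area 837.5 [571.  -5.] [96. 96.] 88.0 x 0.522 0.618 y -0.054 0.042
scene area 902.5 [581. 132.] [105. 105.] 87.1 x 0.527 0.635 y 0.08 0.185
```

>>> play_rows([
  [[35,0,-3],[0,0,0],75],
  [[35,0,0],[0,0,0],75],
  [[35,0,0],[0,0,0],75],
  [[35,0,0],[0,0,0],75],
  [[20,0,0],[0,0,0],75],
  [[10,0,0],[0,0,0],75],
  [[5,0,0],[0,0,0],75],
  [[4,0,0],[0,0,0],75],
  [[0,0,0],[0,0,0],75],
  [[0,-8,0],[0,0,0],75],
  [[0,-8,0],[0,0,0],75],
  [[0,-8,0],[0,0,0],75],
  [[0,-8,0],[0,0,0],75],
  [[0,-8,0],[0,0,0],75],
  [[0,-8,0],[0,0,0],75],
  [[0,-8,0],[0,0,0],75],
  [[0,0,0],[0,0,0],75],
])

```text
time: 29.28
eef_pos: [0.5413, -0.0003, -0.001]
tcp_rot: [0.505, -0.495, 0.505, 0.495]
ft_force: [-1.5, 0.5, 0.2]
opening: 0.704
```

>>> play_rows([
  [[0,-7,0],[0,0,0],75],
  [[0,-7,0],[0,0,0],75],
  [[0,-7,0],[0,0,0],75],
  [[0,-7,0],[0,0,0],75],
  [[0,-7,0],[0,0,0],75],
  [[0,-7,0],[0,0,0],75],
  [[0,-7,0],[0,0,0],75],
  [[0,-6,0],[0,0,0],75],
  [[0,-6,0],[0,0,0],75],
  [[0,-6,0],[0,0,0],75],
  [[0,0,0],[0,0,0],75],
])

```text
time: 30.65
eef_pos: [0.609, -0.0017, -0.0005]
tcp_rot: [0.505, -0.495, 0.505, 0.494]
ft_force: [-0.1, 0.1, -0.8]
opening: 0.711
```

```bash
cat >> h.py <<'E'
def rim(y0):
    a,d,c=shot("scene"); P=cloud(c,d); a=a.astype(int)
    g=(a[:,:,1]>a[:,:,0]+12)&(a[:,:,1]>a[:,:,2]+8)&(abs(P[:,:,1]-y0)<.08)&(P[:,:,0]>.5)&(P[:,:,0]<.75)&(P[:,:,2]>.03)
    q=P[g]; print("rim",len(q),np.percentile(q,[2,50,98],axis=0).round(3).tolist() if len(q) else "")
E
python3 - <<'E'
from h import *
to(.6217,-.003,-.001,-1.2); rim(-.003)
E
```

```text
now [ 6.09e-01 -1.70e-03 -5.00e-04] F [-0.1  0.1 -0.8] op 0.71 t 30.6 | turn [-0.  -0.   0.1] shift mm [  0.5 -12.7  -1.1]
rim 126 [[0.622, -0.056, 0.059], [0.693, -0.008, 0.07], [0.697, 0.064, 0.096]]
```

>>> play_rows([
  [[0,-5,0],[0,0,0],75],
  [[0,-4,0],[0,0,0],75],
  [[0,-4,0],[0,0,0],75],
  [[0,0,0],[0,0,0],75],
  [[0,0,0],[0,0,0],75],
])

```text
time: 31.32
eef_pos: [0.6217, -0.002, -0.0005]
tcp_rot: [0.505, -0.495, 0.505, 0.494]
ft_force: [-0.6, 0.0, 0.6]
opening: 0.7
```

```bash
python3 - <<'E'
from h import *
to(.6217,-.003,-.001,-1.2); rim(-.003)
E
```

```text
now [ 6.217e-01 -2.000e-03 -5.000e-04] F [-0.6  0.   0.6] op 0.7 t 31.3 | turn [-0.  -0.   0.1] shift mm [ 0.5 -0.1 -1. ]
rim 132 [[0.63, -0.056, 0.067], [0.696, -0.01, 0.078], [0.701, 0.063, 0.105]]
```

>>> play_rows([
  [[0,8,0],[0,0,0],75],
  [[0,12,0],[0,0,0],75],
  [[-25,5,0],[0,0,0],75],
  [[-40,0,0],[0,0,0],75],
  [[-40,0,0],[0,0,0],75],
  [[-20,0,0],[0,0,0],75],
  [[0,-20,0],[0,0,0],75],
  [[0,-30,0],[0,0,0],75],
  [[0,-30,0],[0,0,0],75],
  [[0,-30,0],[0,0,0],75],
  [[0,-26,0],[0,0,0],75],
  [[0,0,0],[0,0,0],75],
  [[20,0,0],[0,0,0],75],
  [[20,0,0],[0,0,0],75],
  [[20,0,0],[0,0,0],75],
  [[6,0,0],[0,0,0],75],
  [[0,0,0],[0,0,0],75],
])

```text
time: 33.5
eef_pos: [0.7318, -0.0043, 0.0576]
tcp_rot: [0.505, -0.494, 0.506, 0.495]
ft_force: [-0.1, -0.4, -0.0]
opening: 0.707
```

>>> play_rows([
  [[0,8,0],[0,0,0],75],
  [[0,8,0],[0,0,0],75],
  [[0,8,0],[0,0,0],75],
  [[0,8,0],[0,0,0],75],
  [[0,8,0],[0,0,0],75],
  [[0,8,0],[0,0,0],75],
  [[0,8,0],[0,0,0],75],
  [[0,8,0],[0,0,0],75],
  [[0,8,0],[0,0,0],75],
  [[0,7,0],[0,0,0],75],
  [[0,7,0],[0,0,0],75],
  [[0,7,0],[0,0,0],75],
  [[0,7,0],[0,0,0],75],
  [[0,7,0],[0,0,0],75],
  [[0,0,0],[0,0,0],75],
])

```text
time: 35.38
eef_pos: [0.6247, -0.002, 0.0584]
tcp_rot: [0.505, -0.495, 0.505, 0.495]
ft_force: [0.1, -0.4, -0.4]
opening: 0.703
```

>>> play_rows([
  [[-20,0,0],[0,0,0],75],
  [[-40,0,0],[0,0,0],75],
  [[-40,0,0],[0,0,0],75],
  [[-20,0,-25],[0,0,0],75],
  [[0,20,-30],[0,0,0],75],
  [[0,30,-30],[0,0,0],75],
  [[0,30,-30],[0,0,0],75],
  [[0,30,0],[0,0,0],75],
  [[0,30,0],[0,0,0],75],
  [[0,0,0],[0,0,0],75],
  [[0,0,0],[0,0,0],75],
])

```text
time: 36.75
eef_pos: [0.4839, -0.114, 0.1796]
tcp_rot: [0.506, -0.495, 0.505, 0.494]
ft_force: [0.5, -0.3, 0.4]
opening: 0.707
```

```bash
python3 - <<'E'
from h import *
coasters(); wc(-.12); wc(-.12,"scene")
to(.48,-.125,-.0005,-1.2)
E
```

```text
coaster [573.3  -3.3] [95.8 96.3] yaw -1.3 rgb [57. 92. 55.] z 0.0115
coaster [575.9 133. ] [97.2 96.8] yaw -1.9 rgb [58. 93. 56.] z 0.0116
wrist area 763.5 [572. -47.] [13. 97.] 88.8 x 0.524 0.62 y -0.055 -0.04
wrist area 8014.0 [ 562. -122.] [95. 94.] 80.9 x 0.509 0.616 y -0.175 -0.069
scene area 890.5 [ 564. -122.] [94. 97.] 81.2 x 0.511 0.616 y -0.174 -0.069
now [ 0.4836 -0.114   0.1786] F [ 0.3 -0.9 -0.2] op 0.7 t 36.9 | turn [ 0. -0.  0.] shift mm [179.1   3.4 -11.1]
```

>>> play_rows([
  [[35,0,-4],[0,0,0],75],
  [[35,0,0],[0,0,0],75],
  [[35,0,0],[0,0,0],75],
  [[35,0,0],[0,0,0],75],
  [[20,0,0],[0,0,0],75],
  [[10,0,0],[0,0,0],75],
  [[5,0,0],[0,0,0],75],
  [[4,0,0],[0,0,0],75],
  [[0,0,0],[0,0,0],75],
  [[0,-8,0],[0,0,0],75],
  [[0,-8,0],[0,0,0],75],
  [[0,-7,0],[0,0,0],75],
  [[0,-7,0],[0,0,0],75],
  [[0,-7,0],[0,0,0],75],
  [[0,-7,0],[0,0,0],75],
  [[0,-7,0],[0,0,0],75],
  [[0,0,0],[0,0,0],75],
])

```text
time: 39.02
eef_pos: [0.5343, -0.119, -0.0008]
tcp_rot: [0.505, -0.495, 0.505, 0.495]
ft_force: [-0.2, 0.4, 0.1]
opening: 0.708
```

```bash
python3 - <<'E'
from h import *
to(.6193,-.12,-.0005,-1.2); wc(-.12,"scene")
E
```

```text
now [ 0.5343 -0.119  -0.0008] F [-0.2  0.4  0.1] op 0.71 t 39.0 | turn [ 0. -0.  0.] shift mm [ -0.3 -85.    0.8]
scene area 893.0 [ 591. -117.] [95. 95.] 88.6 x 0.543 0.638 y -0.166 -0.069
```

Squared up. I'll push the remaining 85 mm.

>>> play_rows([
  [[0,-7,0],[0,0,0],75],
  [[0,-7,0],[0,0,0],75],
  [[0,-7,0],[0,0,0],75],
  [[0,-7,0],[0,0,0],75],
  [[0,-7,0],[0,0,0],75],
  [[0,-7,0],[0,0,0],75],
  [[0,-7,0],[0,0,0],75],
  [[0,-7,0],[0,0,0],75],
  [[0,-7,0],[0,0,0],75],
  [[0,-6,0],[0,0,0],75],
  [[0,-6,0],[0,0,0],75],
  [[0,-5,0],[0,0,0],75],
  [[0,-5,0],[0,0,0],75],
  [[0,0,0],[0,0,0],75],
  [[0,0,0],[0,0,0],75],
])

```text
time: 40.95
eef_pos: [0.6191, -0.1209, -0.0004]
tcp_rot: [0.505, -0.495, 0.505, 0.494]
ft_force: [-1.0, -0.2, 0.1]
opening: 0.706
```

```bash
python3 - <<'E'
from h import *
to(.6193,-.12,-.0005,-1.2); rim(-.12)
E
```

```text
now [ 6.191e-01 -1.209e-01 -4.000e-04] F [-1.  -0.2  0.1] op 0.71 t 41.0 | turn [-0.  -0.   0.1] shift mm [ 0.1 -0.2  0.9]
rim 146 [[0.622, -0.165, 0.061], [0.694, -0.115, 0.078], [0.698, -0.055, 0.106]]
```

>>> play_rows([
  [[0,8,0],[0,0,0],75],
  [[0,12,0],[0,0,0],75],
  [[-25,5,0],[0,0,0],75],
  [[-40,0,0],[0,0,0],75],
  [[-40,0,0],[0,0,0],75],
  [[-20,0,0],[0,0,0],75],
  [[0,-20,0],[0,0,0],75],
  [[0,-30,0],[0,0,0],75],
  [[0,-30,0],[0,0,0],75],
  [[0,-30,0],[0,0,0],75],
  [[0,-26,0],[0,0,0],75],
  [[0,0,0],[0,0,0],75],
  [[20,0,0],[0,0,0],75],
  [[20,0,0],[0,0,0],75],
  [[20,0,0],[0,0,0],75],
  [[6,0,0],[0,0,0],75],
  [[0,0,0],[0,0,0],75],
])

```text
time: 43.12
eef_pos: [0.7293, -0.1232, 0.0576]
tcp_rot: [0.505, -0.494, 0.506, 0.495]
ft_force: [-0.5, 0.9, 0.6]
opening: 0.707
```

>>> play_rows([
  [[0,8,0],[0,0,0],75],
  [[0,8,0],[0,0,0],75],
  [[0,8,0],[0,0,0],75],
  [[0,8,0],[0,0,0],75],
  [[0,8,0],[0,0,0],75],
  [[0,8,0],[0,0,0],75],
  [[0,8,0],[0,0,0],75],
  [[0,8,0],[0,0,0],75],
  [[0,8,0],[0,0,0],75],
  [[0,7,0],[0,0,0],75],
  [[0,7,0],[0,0,0],75],
  [[0,7,0],[0,0,0],75],
  [[0,7,0],[0,0,0],75],
  [[0,7,0],[0,0,0],75],
  [[0,0,0],[0,0,0],75],
])

```text
time: 45.0
eef_pos: [0.6222, -0.121, 0.0583]
tcp_rot: [0.505, -0.495, 0.505, 0.495]
ft_force: [0.4, -0.6, -0.1]
opening: 0.705
```

>>> play_rows([
  [[-20,0,0],[0,0,0],75],
  [[-40,0,0],[0,0,0],75],
  [[-40,0,0],[0,0,0],75],
  [[-40,30,0],[0,0,0],120],
  [[0,40,0],[0,0,0],200],
  [[0,40,0],[0,0,0],255],
  [[0,40,0],[0,0,0],255],
  [[0,30,0],[0,0,0],255],
  [[0,0,0],[0,0,0],255],
  [[0,0,0],[0,0,0],255],
])

```text
time: 46.25
eef_pos: [0.4438, -0.1172, 0.1995]
tcp_rot: [0.506, -0.495, 0.505, 0.494]
ft_force: [-0.1, 0.5, 0.0]
opening: 0.002
```

```bash
python3 - <<'E'
from h import *
im,P=coasters("t6.png")
to(.43,-.315,.2,-1.5)
m=(P[:,:,2]>.09)&(P[:,:,2]<.13)&(P[:,:,1]<-.26)&(P[:,:,1]>-.38)&(P[:,:,0]>.44)&(P[:,:,0]<.485)
q=P[m]; h=q[q[:,0]<q[:,0].min()+.01]; print("handle",np.median(h,0),h[:,1].min(),h[:,1].max(),h[:,0].min())
E
```

```text
coaster [ 576.4 -113.6] [95.9 96.4] yaw -1.3 rgb [56. 92. 55.] z 0.0113
coaster [573.3  -3.3] [95.8 96.3] yaw -1.3 rgb [57. 92. 55.] z 0.0116
coaster [576.  132.7] [97.3 97. ] yaw -1.7 rgb [57. 93. 56.] z 0.0116
now [ 0.4438 -0.1172  0.1992] F [-0.8  0.6  0. ] op 0.0 t 46.3 | turn [ 0.3 -0.   0.1] shift mm [  -0.8    8.6 -198.1]
handle [ 0.46890227 -0.31529412  0.1156654 ] -0.35948428450591535 -0.28358089073950454 0.46332861287972715
```

View pics/t6.png

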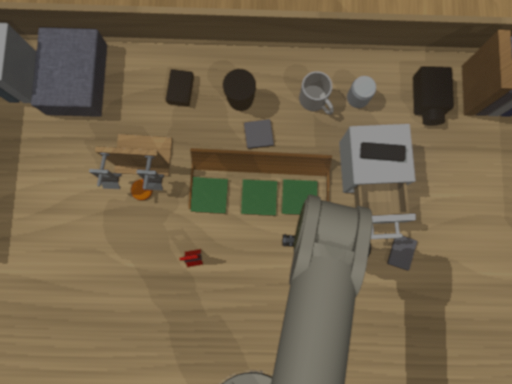

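All three coasters are green side up (top view 210,195; 260,197; 300,197). The drawer handle is at (385,236). Now I'll go to the drawer.

>>> play_rows([
  [[0,4,-20],[-1.5,0,0],255],
  [[0,4,-30],[-1.5,0,0],255],
  [[0,0,-30],[0,0,0],255],
  [[0,0,-30],[0,0,0],255],
  [[0,0,-30],[0,0,0],255],
  [[0,0,-30],[0,0,0],255],
  [[0,0,-30],[0,0,0],255],
  [[20,0,0],[0,0,0],255],
  [[30,0,0],[0,0,0],255],
  [[30,0,0],[0,0,0],255],
  [[18,0,0],[0,0,0],255],
  [[0,0,0],[0,0,0],255],
  [[0,0,0],[0,0,0],255],
])

```text
time: 47.92
eef_pos: [0.4398, -0.3176, 0.1013]
tcp_rot: [-0.492, 0.508, -0.492, -0.507]
ft_force: [-0.3, -0.7, -0.2]
opening: -0.001
```

```bash
python3 - <<'E'
from h import *
to(.46,-.319,.1,1.8)
a,d,c=shot("scene"); P=cloud(c,d); w=(a.min(2)>150)
q=P[w&(P[:,:,1]<-.23)&(P[:,:,1]>-.39)&(P[:,:,2]>.05)]
for lo,hi in ((.145,.155),(.10,.125)):
    t=q[(q[:,2]>lo)&(q[:,2]<hi)]; print(lo,len(t),np.percentile(t[:,0],[1,50,99]).round(3),cv2.minAreaRect((t[:,:2]*1000).astype(np.float32)))
E
```

```text
now [ 0.4398 -0.3176  0.1013] F [-0.3 -0.7 -0.2] op -0.0 t 47.9 | turn [-0.  -0.1  0.1] shift mm [  1.3 -20.1  -2. ]
0.145 2884 [0.599 0.696 0.746] ((670.9597778320312, -306.49066162109375), (148.51385498046875, 150.32635498046875), 3.7373313903808594)
0.1 689 [0.467 0.741 0.749] ((604.9202880859375, -311.1855773925781), (282.7776184082031, 143.6262664794922), 3.9574525356292725)
```

>>> play_rows([
  [[0,-8,0],[-2,0,0],255],
  [[0,-8,0],[0,0,0],255],
  [[0,-8,0],[0,0,0],255],
  [[0,-8,0],[0,0,0],255],
  [[0,-8,0],[0,0,0],255],
  [[0,-8,0],[0,0,0],255],
  [[0,-8,0],[0,0,0],255],
  [[0,-8,0],[0,0,0],255],
  [[0,-6,0],[0,0,0],255],
])

```text
time: 49.1
eef_pos: [0.5095, -0.3125, 0.1002]
tcp_rot: [0.483, -0.516, 0.483, 0.516]
ft_force: [-1.8, 0.7, 0.8]
opening: 0.0
```

>>> play_rows([
  [[0,-4,0],[0,0,0],255],
  [[0,-4,0],[0,0,0],255],
  [[0,-4,0],[0,0,0],255],
  [[0,0,0],[0,0,0],255],
])

```text
time: 49.6
eef_pos: [0.5214, -0.3119, 0.1003]
tcp_rot: [-0.483, 0.517, -0.483, -0.516]
ft_force: [-0.4, 0.1, -0.0]
opening: 0.002
```

>>> play_rows([
  [[0,-3,0],[0,0,0],255],
  [[0,-3,0],[0,0,0],255],
  [[0,-3,0],[0,0,0],255],
  [[0,-2,0],[0,0,0],255],
  [[0,0,0],[0,0,0],255],
])

```text
time: 50.22
eef_pos: [0.532, -0.3113, 0.1003]
tcp_rot: [-0.483, 0.516, -0.483, -0.516]
ft_force: [-1.1, -0.7, 0.2]
opening: -0.002
```

```bash
python3 - <<'E'
from h import *
to(.55,-.31,.1,3.8)
a,d,c=shot("scene"); P=cloud(c,d); w=(a.min(2)>150)
q=P[w&(P[:,:,1]<-.23)&(P[:,:,1]>-.39)&(P[:,:,2]>.05)&(P[:,:,0]<.62)]
print(np.percentile(q[:,0],[0,1,5,20,50]).round(3), np.median(q[q[:,0]<q[:,0].min()+.01],0))
cv2.imwrite("pics/d1.png",cv2.resize(a[150:300,50:210],None,fx=3,fy=3)[:,:,::-1])
E
```

```text
now [ 0.532  -0.3113  0.1003] F [-1.1 -0.7  0.2] op -0.0 t 50.2 | turn [-0. -0. -0.] shift mm [  0.3 -18.1   0.1]
[0.441 0.453 0.465 0.49  0.526] [ 0.44829094 -0.25276311  0.55672781]
```

View pics/d1.png

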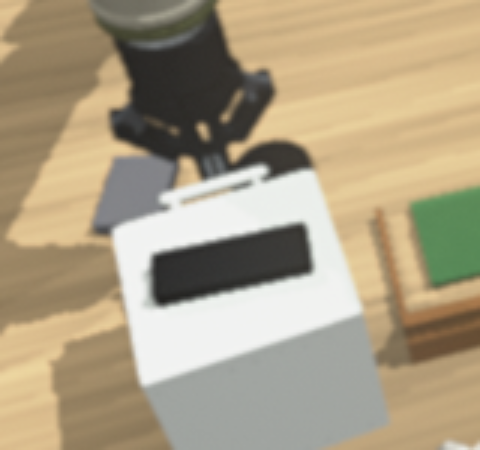

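The picture shows the handle (215,185) almost at the organizer's front. I'll push on gently until it meets the stop.

>>> play_rows([
  [[0,-2,0],[0,0,0],255],
  [[0,-2,0],[0,0,0],255],
  [[0,-2,0],[0,0,0],255],
  [[0,0,0],[0,0,0],255],
])

```text
time: 50.78
eef_pos: [0.5323, -0.3114, 0.1]
tcp_rot: [0.483, -0.512, 0.486, 0.518]
ft_force: [-22.8, 5.4, 16.2]
opening: -0.003
```

>>> play_rows([
  [[0,-1,0],[0,0,0],255],
  [[0,-1,0],[0,0,0],255],
  [[0,-1,0],[0,0,0],255],
  [[0,0,0],[0,0,0],255],
])

```text
time: 51.28
eef_pos: [0.5325, -0.3114, 0.1]
tcp_rot: [0.482, -0.51, 0.487, 0.52]
ft_force: [-34.9, 7.0, 23.2]
opening: -0.0
```

>>> play_rows([
  [[0,9,0],[0,0,0],255],
  [[0,15,0],[0,0,0],255],
  [[0,25,0],[0,0,0],255],
  [[0,25,0],[0,0,0],255],
  [[-30,10,0],[0,0,0],255],
  [[-40,0,0],[0,0,0],255],
  [[-40,0,0],[0,0,0],255],
  [[0,0,-40],[0,0,0],255],
  [[0,0,-30],[0,0,0],255],
  [[0,0,0],[0,0,0],255],
])

```text
time: 52.52
eef_pos: [0.4606, -0.3882, 0.2102]
tcp_rot: [-0.484, 0.516, -0.484, -0.515]
ft_force: [-0.2, 0.6, 0.9]
opening: -0.001
```

```bash
python3 - <<'E'
from h import *
im,P=coasters("t7.png")
to(.43,-.3,.2,3.8)
a,d,c=shot("scene","s7.png"); Q=cloud(c,d)
q=Q[(a.min(2)>150)&(Q[:,:,1]<-.23)&(Q[:,:,1]>-.39)&(Q[:,:,2]>.08)&(Q[:,:,2]<.17)&(Q[:,:,0]>.5)&(Q[:,:,0]<.68)]
h=q[(q[:,2]<.125)&(q[:,0]<.6)]; print("handle",len(h),np.median(h,0).round(3)); r=q[q[:,2]>.142]; print("roof front x by y",[(y,np.percentile(r[abs(r[:,1]-y)<.01][:,0],2).round(3)) for y in (-.36,-.31,-.25)])
E
```

```text
coaster [573.2  -3.9] [97.1 96.2] yaw -1.2 rgb [56. 91. 54.] z 0.0114
coaster [ 577.7 -113.6] [95.8 98.6] yaw -1.4 rgb [56. 91. 54.] z 0.0115
coaster [576.7 132.8] [97.4 98.5] yaw -1.9 rgb [56. 92. 55.] z 0.0115
now [ 0.4612 -0.3866  0.2101] F [ 0.   0.3 -0.4] op -0.0 t 52.6 | turn [-0.1 -0.  -0. ] shift mm [10.1 25.3 88.5]
handle 164 [ 0.552 -0.316  0.115]
roof front x by y [(-0.36, np.float64(0.603)), (-0.31, np.float64(0.599)), (-0.25, np.float64(0.594))]
```

View pics/s7.png

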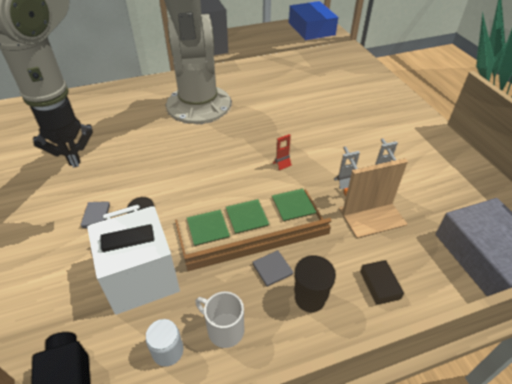

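The final scene shows three green coasters, both steel clips on the pegs and the drawer in, and the other things are in place. Last, I'll check for a gap between the drawer front and the organizer.

```bash
python3 - <<'E'
from h import *
im,d,c=shot("top"); P=cloud(c,d)
K,e,Rm,_=c
for x in np.arange(.53,.625,.006):
    p=Rm.T@(np.array([x,-.33,.14])-e); u=int(round(K[0,2]+K[0,0]*p[0]/-p[2])); v=int(round(K[1,2]-K[1,1]*p[1]/-p[2])); print(round(x,3),(u,v),im[v,u],P[v,u].round(3))
cv2.imwrite("pics/t8.png",cv2.resize(im[110:250,330:430],None,fx=4,fy=4,interpolation=cv2.INTER_CUBIC)[:,:,::-1])
E
```

```text
0.53 (392, 211) [141 120  89] [ 0.546 -0.371 -0.001]
0.536 (392, 208) [139 120  88] [ 0.554 -0.371 -0.001]
0.542 (392, 206) [123 113  98] [ 0.56  -0.371 -0.002]
0.548 (392, 203) [141 140 139] [ 0.552 -0.338  0.114]
0.554 (392, 201) [118 112 103] [ 0.574 -0.372 -0.002]
0.56 (392, 198) [112 105  94] [ 0.582 -0.372 -0.002]
0.566 (392, 196) [116 109  99] [ 0.57 -0.34  0.11]
0.572 (392, 194) [121 115 108] [ 0.574 -0.338  0.117]
0.578 (392, 191) [113 112 109] [ 0.583 -0.34   0.11 ]
0.584 (392, 189) [102 102  99] [ 0.586 -0.335  0.127]
0.59 (392, 186) [146 144 143] [ 0.591 -0.332  0.136]
0.596 (391, 184) [140 139 137] [ 0.596 -0.329  0.139]
0.602 (391, 181) [136 136 135] [ 0.601 -0.326  0.149]
0.608 (391, 179) [145 145 144] [ 0.606 -0.326  0.15 ]
0.614 (391, 177) [145 145 143] [ 0.612 -0.327  0.147]
0.62 (391, 174) [145 144 143] [ 0.619 -0.327  0.149]
```

View pics/t8.png

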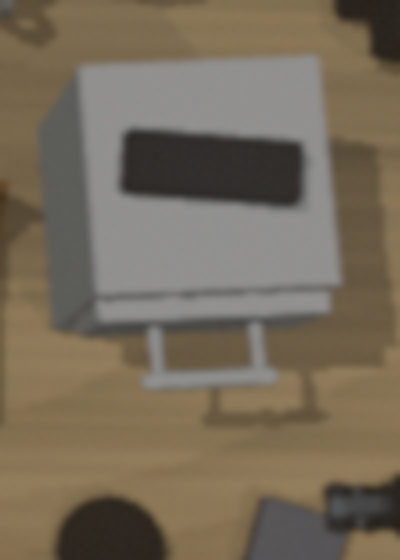

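The drawer front panel sits flush against the organizer (seam at row 293, no gap). Handing in.

```bash
python3 -c "
from plant import manip
print(manip.sign_off())"
```

```text
the job is handed in; nothing more can be done
None
```

The whole job is done and was handed in after about 53 s on the robot's clock.

- **Clips:** both steel clips hang by their eyes on the pegs. I left the red look-alike where it was.
- **Coasters:** three were present. I pushed each one square up the rail with two fingers and drew it over from behind. My last top-view check showed all three glass face up and flat, with surfaces at about 11.5 mm. The +y coaster ended about 15 mm further to +y, right beside the rail's lip. I don't know whether that came from its fall or from the announced knock.
- **Drawer:** I pushed it until it met a hard stop, with about 35 N along the push at the fingertips (about 42 N wrist force in all). A close view then showed the drawer front flush with no gap. The handle travelled about 85 mm by my measurement, slightly more than the stated 80 mm limit, which I put down to measuring error.
- **Other things:** in the last views they looked unmoved by eye. I did not measure them individually.

No check failed. The arm was touching nothing at hand-in.

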